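# Load a capacitor into the rotary tester and index it

## Task

Load the middle-sized capacitor can (the one that matches the cans already in the tester) into the tester's one empty pocket: press it straight down past the spring clip until it is fully home, firmly but never harder than about 20 N. Then turn the carousel one click anticlockwise (seen from above) by its centre wing so that this can comes to rest under the reading head, and let go. Leave the other two loose cans and the reading head alone.

Things in the scene. Friction and masses are not known exactly. Their poses are not given: they have to be found in the camera images.
- can_center (a point): The can to load, upright on the bench: plain grey cylinder with aluminium top, diameter 30 mm, height 66 mm, about 70 g, bottom edge chamfered by 1.5 mm. The point is its centre, 33 mm above its underside; z is its axis. Its lower 22 mm go into the pocket, so grip it above that.
- load_pocket (a point): Point fixed to the tester's base: centre of the empty pocket's mouth if the carousel stood exactly on its click; 80 mm from the axis. x outward from the axis, y along the rim (anticlockwise from above), z up. It stops loosely: the real pocket is up to 8 mm off along y either way (x, z true) and turns when nudged. Pocket: black collar, outer 42 mm, bore 31.4 mm, flat floor 22 mm below this point.
- clip_place (a point): Spring clip on the outer side of the empty pocket's bore, 13 mm below its mouth (same looseness along y; x as the loading place). It bulges 1.5 to 2 mm into the bore. Pushing the can down past it takes about 5 to 12 N; then the can stays by itself, while its weight alone does not seat it. Fully home, the can's underside is on the floor and its top stands 44 mm above the pocket's mouth.
- head_station (a point): Point fixed to the base: mouth of the pocket under the reading head, one click (60 degrees anticlockwise from above) on from the loading place, on the same 80 mm circle. Six collars in all, 60 degrees apart: one empty, three with identical cans fixed in them (among them the one here at the start), two closed by caps.
- reading_head: Black bar 22 mm wide over the head station, on a steel post; origin and axes of the tester's base: on the turning axis at bench height, x towards the loading place. The bar runs along the radius from 65 mm to the post at 137 mm from the axis, underside 122 mm, top 140 mm above the bench. A can fully home passes 8 mm below it; one left standing 8 mm or more too high hits it.
- wing_grip (a point): Point on the carousel's turning axis (fixed, does not turn): grip of the centre wing, an upright black bar 44 mm long, 12 mm thick, top 14 mm above and foot 30 mm below the point. At the start it lies along this point's x within 6 degrees. Turns both ways without end; a spring roller resists by up to 0.4 N m half-way between clicks, then pulls on to the next click, where it stays to within 6 degrees.
- wide_can_center (a point): Bystander: a wider, lower can, diameter 42 mm, height 50 mm, loose on the bench; the point is its centre.
- slim_can_center (a point): Bystander: a slim can, diameter 20 mm, height 56 mm, loose on the bench; the point is its centre.
Not all that is in view belongs to the job. Leave any orange or pink look-alike of the part that bears can_center alone.

How it is judged:
By the outcome, as a careful person would: the job done as asked, in the order asked, and still so for the second after the job is handed in, with the robot touching nothing.
It also fails if it takes over 64 s, if anything falls off the work surface, if the arm or the gripper's body presses on something with over 40 N, if the wrist force passes 120 N, or if a joint passes its speed limit or range.

## Robot

A 6-joint arm with a two-finger parallel gripper is mounted at the origin on the work surface. World frame = base frame: x ahead of the robot, y to its left, z up, the work surface at z = 0. Lengths are in mm, angles in rad, forces in N, time in s.
With the tool pointing down it reaches from about 400 to 825 mm from the base axis. Payload 7 kg.
Tool frame: the origin (TCP) lies on the centre line of the jaws, within the pads' length; the fingertips stand 14 mm ahead of it and the grasp point (between the pads) lies 5 mm behind it; z points along the fingers, y is the direction in which the jaws open and shut (so a half turn about z gives the same grasp; the last joint's range is limited). The gripper opens to 85 mm and grips with 20 to 120 N. Pads are 22 mm wide; open, the fingers measure 114 mm over their backs; the gripper's body (76 mm by 85 mm) begins 54 mm behind the grasp point. The pads swing forward as they close: fully open they stand 13 mm farther back than shut.
Start: joints at [1.628, 0.359, 0.012, 0, -1.224, -0.288], TCP at [154.421, 657.076, 245.302] pointing down, gripper open.
Joint ranges: [-3.07, 3.07], [-1.43, 2.12], [-1.02, 1.25], [-3.03, 1.67], [-3.05, -0], [-3.03, 3.03]. Speed limits (rad/s): [2.39, 2.39, 3.01, 3.14, 3.14, 3.14].

## Interface

Orientations are given as a unit quaternion [x, y, z, w].
In Python, from plant import arm gives the robot as it stands.
- The arm moves only by the tool servo_tool, never from a script. Its argument "steps" is a list of rows, each a list of 5 numbers: the opening, from 0 (shut) to 1 (fully open), then the shift along the tool's x, y, z scaled (see below), then the turn about the tool's z scaled (see below). In form: [[jaw, x, y, z, roll], ...]. A call has 1 to 5 rows; each row is the pose to reach, as a shift and turn from the pose commanded when the call began, along the tool's axes at that moment, turning the shorter way round; what a row does not reach only later rows make up. The controller multiplies each number of a shift by 300 mm and each number of a turn by 360 degrees. A row lasts 1/12 s, in which the tool goes at most 41.7 mm and 7.16 degrees, less where a joint would pass 70% of its speed; a pose out of reach is approached as far as the arm can. A call with a number of a shift or a turn outside -1 to 1 is refused whole. A call with a gripper value outside its range is refused whole. The fingers move at their own pace and stop on an object; "grip_force" is the grip in N (left out, the last holds). Time passes only in rows, so rows that repeat a pose let the fingers close. It gives the time, the measured TCP pose, the force and the opening at its end, in the units of the state.
- arm.read_state(): the state, without advancing time (a new reading comes with each control period).
- arm.snapshot(name): name is "scene" or "top"; returns a dict with "img" (384x512x3 uint8, red, green, blue), "fx", "fy", "cx", "cy" (pixels), "k1" (the pictures are not rectified: a ray, as slopes to the right and down, at radius r is drawn at 1 + k1 r^2 times it, then the intrinsics apply), "xyz" and "orientation" of the camera in the world. Camera axes: x right, y up, looking along -z (the intrinsics and any distortion apply to the point x, -y, -z); pixel columns grow to the right and rows downward; lengths in mm; the calibration is good to about 2 mm. A picture is of the moment at which its call begins. There is no depth.
- arm.sign_off(): hands the job in, once; it reports no verdict.
The state is a dict: "clock": time; "qpos": joint angles; "qd": joint speeds; "tau": joint torques, N m; "tcp_pos": TCP position; "eef_rot": TCP orientation; "ft_force": force on the tool from outside, world axes, zero at the start; "torque": the same for the moment, N m; "width": finger opening in mm.
Only numpy, scipy, OpenCV 4.12 (cv2) and the standard library are available. Lean on these libraries where they do the work, as an engineer would, in place of code of your own. Each camera call takes 0.05 s, during which the arm holds its last target. There are 200 camera calls.

## Working session

There is one attempt and no reset: what is moved stays moved. The work goes in short steps, Python scripts to look and compute and a tool call to move; the robot and the scene stay as the last step left them, time stands still between calls to the robot, and variables do not carry over. Pictures are saved under pics/ and viewed, about 8 in all and at most 12, crops included, and the job is handed in when it is done.

Besides the shell and the picture viewer there is one more tool, called after "Emit:" as a command line: name --pt "numbers of a row" for each row, then --argument value for the rest. servo_tool: Moves the arm, as the interface text tells. Shifts and turns lie within -1 to 1; 1 stands for 300 mm of shift or 360 degrees of turn. Its arguments: {"type":"object","properties":{"steps":{"type":"array","items":{"type":"array","items":{"type":"number","minimum":-1,"maximum":1}}},"grip_force":{"type":"number"}},"required":["steps"]}

```bash
mkdir -p pics
cat > h.py <<'E'
import numpy as np,cv2
from scipy.spatial.transform import Rotation as R
from plant import arm
def snap(n,save=None):
    s=arm.snapshot(n)
    if save: cv2.imwrite('pics/'+save,cv2.cvtColor(s['img'],cv2.COLOR_RGB2BGR))
    return s
def px2w(s,u,v,z):
    d=np.array([(u-s['cx'])/s['fx'],(v-s['cy'])/s['fy']]);p=d.copy()
    for _ in range(30): p=d/(1+s['k1']*(p@p))
    r=R.from_quat(s['orientation']).apply([p[0],-p[1],-1]);o=np.array(s['xyz'])
    return o+r*(z-o[2])/r[2]
def w2px(s,P):
    c=R.from_quat(s['orientation']).inv().apply(np.array(P,float)-s['xyz'])
    p=np.stack([c[...,0]/-c[...,2],-c[...,1]/-c[...,2]],-1)
    p=p*(1+s['k1']*(p**2).sum(-1,keepdims=True))
    return p*[s['fx'],s['fy']]+[s['cx'],s['cy']]
E
python3 - <<'E'
from h import *
import pickle
S={n:snap(n,n+'0.png') for n in('top','scene')}
pickle.dump(S,open('s0.pkl','wb'))
for n in S: print(n,{k:v for k,v in S[n].items() if k!='img'})
print(arm.read_state())
E
```

```text
top {'fx': 368.0642242059662, 'fy': 368.0642242059662, 'cx': 253.01657870277475, 'cy': 188.86435387904652, 'k1': -0.09647352790203269, 'xyz': array([483.28950128, -18.22332219, 752.26786094]), 'orientation': array([-0.0350385 ,  0.02230016,  0.71639031, -0.69646244])}
scene {'fx': 472.10296094706155, 'fy': 472.10296094706155, 'cx': 262.25750736750985, 'cy': 184.48974935310412, 'k1': -0.1873860898340467, 'xyz': array([1191.00466689, -327.20555743,  632.06876464]), 'orientation': array([0.36268683, 0.23724593, 0.47189425, 0.76778151])}
{'clock': 0.1, 'qpos': array([ 1.62811733e+00,  3.59317491e-01,  1.11562410e-02, -3.30525496e-04,
       -1.22410381e+00, -2.88110459e-01]), 'qd': array([ 0.00083285, -0.00107524,  0.00211424,  0.00242634, -0.00116645,
        0.00081585]), 'tau': array([-8.73600093e-04, -5.84762478e+01,  2.94108492e+01,  6.95453882e+00,
       -3.19221770e-03,  1.76546240e-05]), 'tcp_pos': array([154.3197286 , 656.69875166, 244.45446266]), 'eef_rot': array([ 9.93342653e-01, -1.15194660e-01, -2.68701444e-05,  7.50142693e-04]), 'ft_force': array([-0.06284864, -0.70323862, -0.32902886]), 'torque': array([ 0.0093887 , -0.05552266, -0.05497867]), 'width': 85.71283622493465}
```

View pics/top0.png

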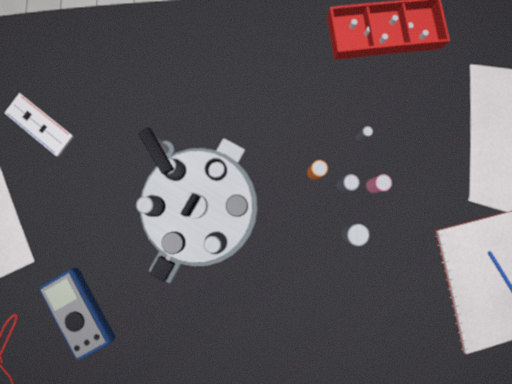

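View pics/scene0.png

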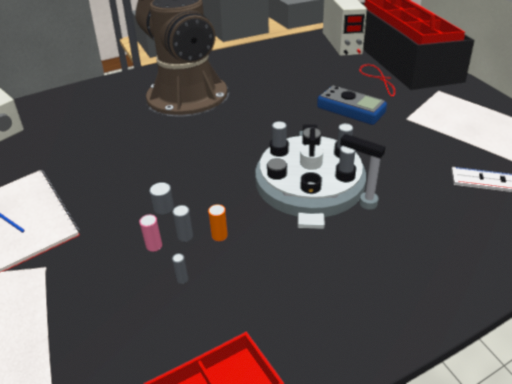

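Run:
```python
from h import *
import pickle
S=pickle.load(open('s0.pkl','rb'));t=S['top'];s=S['scene']
a=cv2.resize(t['img'][120:290,120:290],None,fx=3.5,fy=3.5,interpolation=cv2.INTER_CUBIC)
b=cv2.resize(s['img'][170:270,130:240],None,fx=3,fy=3,interpolation=cv2.INTER_CUBIC)
c=cv2.resize(s['img'][110:215,250:390],None,fx=3,fy=3,interpolation=cv2.INTER_CUBIC)
cv2.imwrite('pics/a.png',a[...,::-1])
for u,v,z in[(198,207,0),(216,170,40),(351,183,66),(358,235,50),(368,131,56),(384,183,66),(320,168,66)]: print(u,v,px2w(t,u,v,z).round(1))
for u,v,z in[(182,211,66),(161,189,50),(179,258,56)]: print(u,v,px2w(s,u,v,z).round(1))
```

```text
198 207 [510.6 108.5   0. ]
216 170 [580.5  65.2  40. ]
351 183 [ 545.  -190.8   66. ]
358 235 [ 446.7 -203.7   50. ]
368 131 [ 645.9 -231.9   56. ]
384 183 [ 543.2 -253.7   66. ]
320 168 [ 574.9 -133.6   66. ]
182 211 [ 551.4 -188.2   66. ]
161 189 [ 451.3 -200.8   50. ]
179 258 [ 649.7 -228.5   56. ]
```

View pics/a.png

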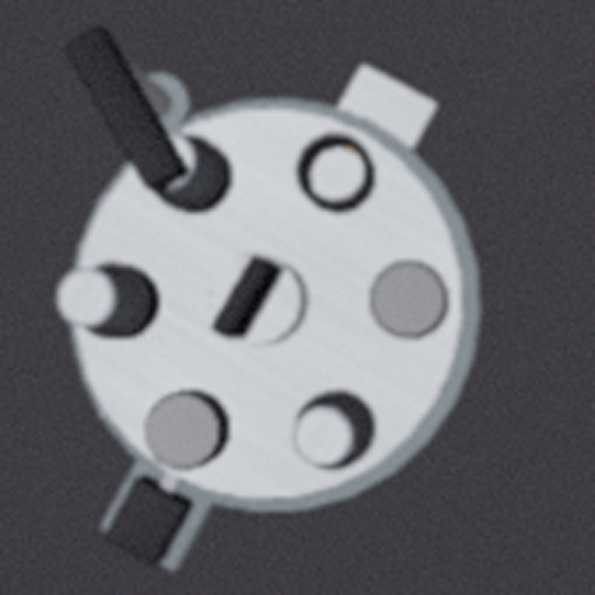

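Run:
```python
from h import *
import pickle
from scipy.optimize import least_squares
S=pickle.load(open('s0.pkl','rb'));t=S['top'];s=S['scene']
def blob(S,u,v,r=12,thr=130):
    g=cv2.cvtColor(S['img'],cv2.COLOR_RGB2GRAY)
    p=g[v-r:v+r+1,u-r:u+r+1]
    n,l,st,c=cv2.connectedComponentsWithStats((p>thr).astype(np.uint8))
    k=l[r,r]; w=(l==k)
    return c[k]+[u-r,v-r],st[k][2:5]
for n,z,a,b in[('can',66,(351,183),(182,211)),('wide',50,(358,235),(161,189)),('slim',56,(368,131),(179,258))]:
    for X,p in((t,a),(s,b)):
        c,st=blob(X,*p); print(n,c.round(1),st,px2w(X,*c,z).round(1))
C=lambda x,y:(120+(x+.5)/3.5-.5,120+(y+.5)/3.5-.5)
obs=[(C(337,173),0,70),(C(87,298),120,114),(C(325,434),240,114),(C(409,299),-60,70),(C(184,429),180,70)]
def f(p):
    return np.concatenate([w2px(t,[p[0]+80*np.cos(p[2]+np.radians(a)),p[1]+80*np.sin(p[2]+np.radians(a)),z])-o for o,a,z in obs])
r=least_squares(f,[500,105,-.5]);print(r.x,np.degrees(r.x[2]),r.fun.round(1))
b=cv2.resize(s['img'][110:230,240:400],None,fx=5,fy=5,interpolation=cv2.INTER_CUBIC)
cv2.imwrite('pics/b.png',b[...,::-1])
```

```text
can [350.9 181.8] [ 15  16 191] [ 547.2 -190.8   66. ]
can [180.5 210.2] [ 16  11 136] [ 548.1 -190.1   66. ]
wide [357.9 234.5] [ 22  22 368] [ 447.7 -203.5   50. ]
wide [159.6 188.6] [ 20  14 217] [ 448.8 -203.    50. ]
slim [367.4 130.8] [10 10 76] [ 646.4 -230.7   56. ]
slim [177.6 257.5] [11  8 74] [ 647.6 -230.2   56. ]
[511.44488898 104.09018984  -0.54776383] -31.384555711066252 [-0.4 -0.8  0.1 -0.3 -0.3  0.7  0.4  0.1  0.2  0.4]
```

View pics/b.png

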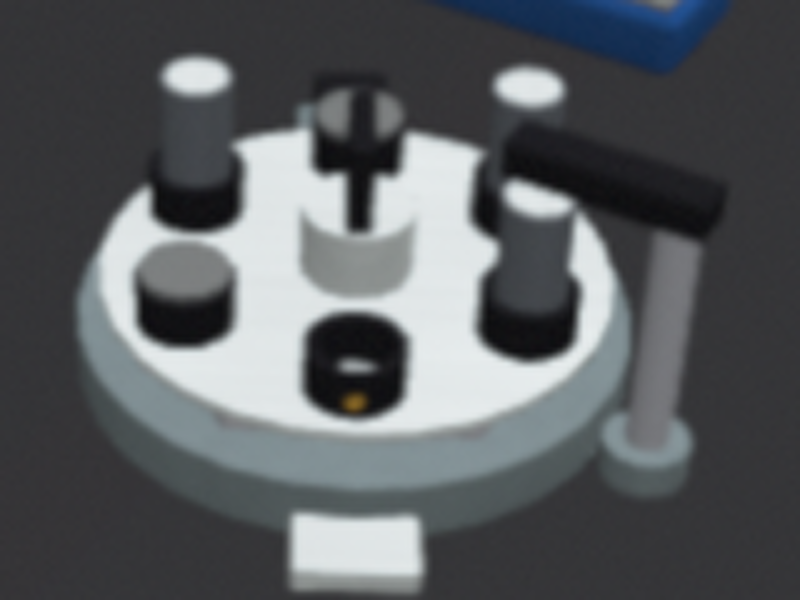

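Run:
```python
from h import *
import pickle
from scipy.optimize import least_squares
S=pickle.load(open('s0.pkl','rb'));t=S['top'];s=S['scene']
C=lambda x,y:(120+(x+.5)/3.5-.5,120+(y+.5)/3.5-.5)
D=lambda x,y:(240+(x+.5)/5-.5,110+(y+.5)/5-.5)
obs=[(t,C(337,173),0,70),(t,C(87,298),120,114),(t,C(325,434),240,114),(t,C(409,299),-60,70),(t,C(184,429),180,70),
(s,D(355,348),0,70),(s,D(529,88),120,114),(s,D(197,77),240,114),(s,D(185,272),-60,70),(s,D(358,115),180,70)]
def f(p):
    return np.concatenate([w2px(c,[p[0]+80*np.cos(p[2]+np.radians(a)),p[1]+80*np.sin(p[2]+np.radians(a)),z+p[3]])-o for c,o,a,z in obs])
r=least_squares(f,[500,105,-.5,0]);x,y,a,dz=r.x
print(r.x.round(2),np.degrees(a));print(r.fun.reshape(-1,2).round(1))
print('pocket',x+80*np.cos(a),y+80*np.sin(a))
# head direction: top image bar ends, at z=140 ; tab at scene
for p in[(90,35),(172,178)]: q=px2w(t,*C(*p),140);print('head',q.round(1),np.degrees(np.arctan2(q[1]-y,q[0]-x)),np.hypot(q[1]-y,q[0]-x))
for z in(60,80,100,120): print(z,((w2px(t,[x,y,z])-120+.5)*3.5).round(),((w2px(s,[x,y,z])-[240,110]+.5)*5).round())
for p in[(388,105)]: q=px2w(t,*C(*p),20);print('tab',q.round(1),np.degrees(np.arctan2(q[1]-y,q[0]-x)))
q=px2w(s,*D(358,540),20);print('tab',q.round(1),np.degrees(np.arctan2(q[1]-y,q[0]-x)))
st=arm.read_state();print(R.from_quat(st['eef_rot']).as_matrix().round(3))
```

```text
[ 5.1188e+02  1.0508e+02 -5.5000e-01 -2.2000e-01] -31.39471396167677
[[-0.9 -1. ]
 [-0.4 -0.6]
 [-0.9  0.5]
 [-0.2 -0.1]
 [-0.3  0.1]
 [-0.5 -1.1]
 [-0.7  0.1]
 [-0.8  0.1]
 [-0.8  0.6]
 [-0.4  1.1]]
pocket 580.1662846812792 63.40996006324596
head [640.8 174.5 140. ] 28.302391825594086 146.37646709209653
head [568.5 133.8 140. ] 26.890569763554204 63.512402813136895
60 [262. 300.] [354. 244.]
80 [256. 299.] [356. 204.]
100 [248. 297.] [358. 164.]
120 [241. 296.] [360. 122.]
tab [623.7  37.4  20. ] -31.16234028041092
tab [632.6  37.2  20. ] -29.355011534140658
[[ 0.973 -0.229 -0.   ]
 [-0.229 -0.973 -0.001]
 [ 0.     0.001 -1.   ]]
```

Emit:
servo_tool --pt "0.75 0.1 0.09 0 0.02" --pt "0.75 0.2 0.18 0 0.04" --pt "0.75 0.3 0.27 0 0.06" --pt "0.75 0.4 0.36 0 0.08" --pt "0.75 0.5 0.45 0 0.095" --grip_force 40

```text
clock: 0.52
tcp_pos: [270.1, 489.5, 244.9]
eef_rot: [0.914, -0.405, 0.0, 0.0]
ft_force: [0.9, -0.5, 0.3]
width: 64.2
```

```bash
cat >> h.py <<'E'
def rel(T,yaw=None,show=True):
    """shift (scaled) and turn (scaled) from measured pose to T (mm), tool-x yaw deg"""
    st=arm.read_state();Q=R.from_quat(st['eef_rot']);M=Q.as_matrix()
    d=Q.inv().apply(np.array(T)-st['tcp_pos'])/300
    y0=np.degrees(np.arctan2(M[1,0],M[0,0]))
    dy=0 if yaw is None else -((yaw-y0+180)%360-180)
    print('t',st['clock'],'tcp',st['tcp_pos'].round(1),'yaw',round(y0,2),'q',st['qpos'].round(2),'w',round(st['width'],1),'F',st['ft_force'].round(1),'tilt',M[:,2].round(4))
    print('shift',d.round(4),'turn',round(dy/360,4),'mm',np.linalg.norm(d*300).round(1),'deg',round(dy,1))
E
python3 -c "
from h import *
rel([430,230,245],-90)"
```

```text
t 0.5167 tcp [270.1 489.5 244.9] yaw -47.77 q [ 1.42  0.17 -0.25 -0.   -1.15 -0.68] w 64.2 F [ 0.9 -0.5  0.3] tilt [-2.e-04 -6.e-04 -1.e+00]
shift [9.986e-01 1.866e-01 1.000e-04] turn 0.1173 mm 304.8 deg 42.2
```

Emit:
servo_tool --pt "0.75 0.135 0.025 0 0.02" --pt "0.75 0.27 0.05 0 0.04" --pt "0.75 0.4 0.075 0 0.06" --pt "0.75 0.54 0.1 0 0.08" --pt "0.75 0.67 0.125 0 0.095"

```text
clock: 0.93
tcp_pos: [378.4, 316.0, 245.3]
eef_rot: [0.755, -0.656, -0.0, -0.0]
ft_force: [0.3, 0.3, 0.3]
width: 63.9
```

```bash
python3 -c "
from h import *
rel([547.7,-190.4,200],-90)"
```

```text
t 0.9333 tcp [378.4 316.  245.3] yaw -81.98 q [ 1.1   0.06 -0.38 -0.   -1.14 -0.96] w 63.9 F [0.3 0.3 0.3] tilt [-1.e-04  1.e-04 -1.e+00]
shift [ 1.7501 -0.3232  0.1507] turn 0.0223 mm 535.8 deg 8.0
```

Emit:
servo_tool --pt "0.75 0.13 -0.024 0 0.01" --pt "0.75 0.26 -0.048 0 0.0223" --pt "0.75 0.39 -0.072 0 0.0223" --pt "0.75 0.52 -0.096 0 0.0223" --pt "0.75 0.65 -0.12 0 0.0223"

```text
clock: 1.35
tcp_pos: [441.9, 128.3, 245.4]
eef_rot: [0.709, -0.705, -0.0, -0.0]
ft_force: [0.9, 0.4, -0.6]
width: 64.2
```

```bash
python3 -c "
from h import *
rel([547.7,-190.4,160],-90)"
```

```text
t 1.35 tcp [441.9 128.3 245.4] yaw -89.63 q [ 0.71 -0.   -0.44 -0.   -1.13 -0.71] w 64.2 F [ 0.9  0.4 -0.6] tilt [ 1.e-04  3.e-04 -1.e+00]
shift [ 1.0648 -0.3458  0.2843] turn 0.001 mm 346.5 deg 0.4
```

Emit:
servo_tool --pt "0.75 0.13 -0.042 0 0.001" --pt "0.75 0.26 -0.084 0 0.001" --pt "0.75 0.39 -0.126 0 0.001" --pt "0.75 0.52 -0.168 0 0.001" --pt "0.75 0.65 -0.21 0 0.001"

```text
clock: 1.77
tcp_pos: [506.1, -66.4, 245.3]
eef_rot: [-0.707, 0.707, 0.0, 0.0]
ft_force: [0.8, 1.5, -0.4]
width: 64.3
```

Emit:
servo_tool --pt "0.75 0.12 -0.04 0.05 0" --pt "0.75 0.24 -0.08 0.1 0" --pt "0.75 0.36 -0.12 0.2 0" --pt "0.75 0.41 -0.135 0.28 0" --pt "0.75 0.415 -0.136 0.284 0"

```text
clock: 2.18
tcp_pos: [544.3, -191.5, 153.8]
eef_rot: [-0.706, 0.709, 0.004, -0.003]
ft_force: [-0.7, 1.0, -0.8]
width: 64.1
```

```bash
python3 -c "
from h import *
rel([547.7,-190.4,43],-90)"
```

```text
t 2.1833 tcp [ 544.3 -191.5  153.8] yaw -90.26 q [-0.    0.28 -0.32 -0.   -0.97 -0.  ] w 64.1 F [-0.7  1.  -0.8] tilt [-0.0087  0.0012 -1.    ]
shift [-0.0034 -0.0145  0.3694] turn -0.0007 mm 110.9 deg -0.3
```

Emit:
servo_tool --pt "0.75 0 0 0 0" --pt "0.75 0 0 0.05 0" --pt "0.75 0 0 0.1 0" --pt "0.75 0 0 0.15 0" --pt "0.75 0 0 0.15 0"

```text
clock: 2.6
tcp_pos: [545.8, -187.6, 113.9]
eef_rot: [0.707, -0.707, -0.001, 0.001]
ft_force: [-1.3, -0.4, -0.1]
width: 63.9
```

```bash
python3 -c "
from h import *
rel([547.7,-190.4,43],-90)
snap('scene','s1.png')"
```

```text
t 2.6 tcp [ 545.8 -187.6  113.9] yaw -89.97 q [ 0.01  0.32 -0.37 -0.   -0.88 -0.01] w 63.9 F [-1.3 -0.4 -0.1] tilt [-2.3e-03  6.0e-04 -1.0e+00]
shift [ 0.0093 -0.0068  0.2363] turn 0.0001 mm 71.0 deg 0.0
```

View pics/s1.png

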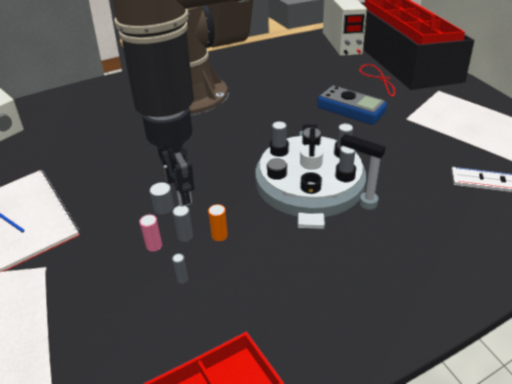

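Emit:
servo_tool --pt "0.75 0.009 -0.007 0 0" --pt "0.75 0.009 -0.007 0.06 0" --pt "0.75 0.009 -0.007 0.12 0" --pt "0.75 0.009 -0.007 0.18 0" --pt "0.75 0.009 -0.007 0.236 0"

```text
clock: 3.07
tcp_pos: [550.5, -191.4, 45.5]
eef_rot: [0.707, -0.707, 0.001, -0.001]
ft_force: [-0.3, 0.3, -0.0]
width: 63.9
```

Emit:
servo_tool --pt "0.6 0 0 0 0" --pt "0.5 0 0 0 0"

```text
clock: 3.23
tcp_pos: [549.6, -191.5, 45.2]
eef_rot: [0.707, -0.707, 0.0, 0.0]
ft_force: [0.1, -0.4, 0.4]
width: 42.9
```

```bash
python3 -c "
from h import *
rel([547.7,-190.4,43],-90)"
```

```text
t 3.2333 tcp [ 549.6 -191.5   45.2] yaw -89.97 q [ 0.    0.41 -0.43  0.   -0.73 -0.  ] w 42.9 F [ 0.1 -0.4  0.4] tilt [ 1.e-04 -3.e-04 -1.e+00]
shift [-0.0036  0.0062  0.0072] turn 0.0001 mm 3.0 deg 0.0
```

Emit:
servo_tool --pt "0.5 -0.0036 0.0062 0.007 0" --pt "0.5 -0.0036 0.0062 0.007 0" --pt "0.25 -0.0036 0.0062 0.007 0" --pt "0.2 -0.0036 0.0062 0.007 0" --pt "0.2 -0.0036 0.0062 0.007 0" --grip_force 60

```text
clock: 3.65
tcp_pos: [548.0, -190.5, 43.6]
eef_rot: [0.707, -0.707, 0.001, -0.001]
ft_force: [-1.8, 2.1, 6.1]
width: 28.6
```

Emit:
servo_tool --pt "0.2 0 0 0 0" --pt "0.2 0 0 0 0"

```text
clock: 3.82
tcp_pos: [548.0, -190.5, 43.6]
eef_rot: [0.707, -0.707, 0.001, -0.001]
ft_force: [-1.5, 1.7, 7.6]
width: 28.9
```

```bash
python3 -c "
from h import *
rel([547.7,-190.4,43],-90)"
```

```text
t 3.8167 tcp [ 548.  -190.5   43.6] yaw -89.98 q [ 0.    0.41 -0.44  0.   -0.72 -0.  ] w 28.9 F [-1.5  1.7  7.6] tilt [ 1.9e-03 -3.0e-04 -1.0e+00]
shift [-0.0003  0.0009  0.0021] turn 0.0 mm 0.7 deg 0.0
```

Emit:
servo_tool --pt "0.2 0 0 -0.05 0" --pt "0.2 0 0 -0.13 0" --pt "0.2 0 0 -0.26 0" --pt "0.2 0 0 -0.39 0" --pt "0.2 0 0 -0.4 0"

```text
clock: 4.23
tcp_pos: [551.0, -191.3, 170.2]
eef_rot: [0.708, -0.707, 0.005, -0.003]
ft_force: [0.9, 0.5, 0.0]
width: 28.4
```

```bash
python3 -c "
from h import *
rel([580.3,63.4,160],-90)"
```

```text
t 4.2333 tcp [ 551.  -191.3  170.2] yaw -89.93 q [ 0.    0.26 -0.31  0.   -0.99 -0.  ] w 28.4 F [0.9 0.5 0. ] tilt [ 0.0112 -0.0022 -0.9999]
shift [-0.8489 -0.0985  0.0332] turn 0.0002 mm 256.6 deg 0.1
```

Emit:
servo_tool --pt "0.2 -0.1 -0.013 0 0" --pt "0.2 -0.22 -0.03 0 0" --pt "0.2 -0.35 -0.045 0 0" --pt "0.2 -0.48 -0.06 0 0" --pt "0.2 -0.6 -0.076 0 0"

```text
clock: 4.65
tcp_pos: [569.9, -8.6, 162.6]
eef_rot: [-0.707, 0.707, -0.0, 0.0]
ft_force: [0.6, 0.1, -0.5]
width: 28.8
```

Emit:
servo_tool --pt "0.2 -0.1 -0.013 0 0" --pt "0.2 -0.18 -0.023 0 0" --pt "0.2 -0.23 -0.03 0 0" --pt "0.2 -0.246 -0.032 0.01 0" --pt "0.2 -0.246 -0.032 0.01 0"

```text
clock: 5.07
tcp_pos: [579.4, 64.2, 158.7]
eef_rot: [0.708, -0.707, -0.0, 0.0]
ft_force: [0.4, -0.7, -1.1]
width: 28.9
```

Emit:
servo_tool --pt "0.2 0 0 0 0" --pt "0.2 0 0 0 0" --pt "0.2 0 0 0 0"

```text
clock: 5.32
tcp_pos: [579.5, 62.2, 159.3]
eef_rot: [-0.707, 0.708, 0.0, -0.0]
ft_force: [-0.7, 0.0, -0.6]
width: 28.5
```

```bash
python3 -c "
from h import *
rel([580.3,63.4,120],-90)
t=snap('top');s=snap('scene')
a=cv2.resize(t['img'][110:270,140:290],None,fx=3.7,fy=3.7,interpolation=cv2.INTER_CUBIC)
b=cv2.resize(s['img'][60:230,260:380],None,fx=3.5,fy=3.5,interpolation=cv2.INTER_CUBIC)
c=np.zeros((595,975,3),np.uint8);c[:592,:555]=a;c[:,555:]=b
c=cv2.resize(c,(800,488))
cv2.imwrite('pics/c.png',c[...,::-1])"
```

```text
t 5.3167 tcp [579.5  62.2 159.3] yaw -90.09 q [ 0.44  0.28 -0.31  0.   -0.98 -0.44] w 28.5 F [-0.7  0.  -0.6] tilt [-1.e-04 -1.e-04 -1.e+00]
shift [-0.004  -0.0027  0.131 ] turn -0.0003 mm 39.3 deg -0.1
```

View pics/c.png

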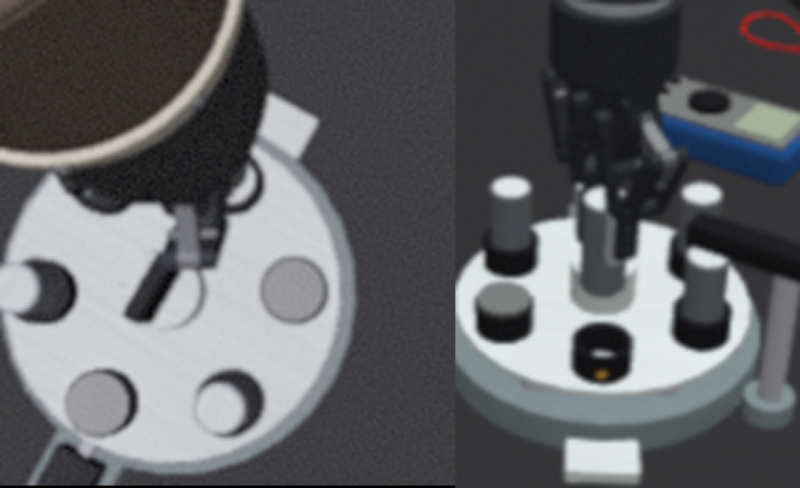

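Emit:
servo_tool --pt "0.2 -0.004 -0.003 0.04 0" --pt "0.2 -0.004 -0.003 0.08 0" --pt "0.2 -0.004 -0.003 0.12 0" --pt "0.2 -0.004 -0.003 0.137 0" --pt "0.2 -0.004 -0.003 0.137 0"

```text
clock: 5.83
tcp_pos: [579.8, 63.8, 116.9]
eef_rot: [-0.707, 0.707, 0.0, -0.001]
ft_force: [-0.1, -0.3, -2.0]
width: 28.8
```

```bash
python3 -c "
from h import *
rel([580.3,63.4,110],-90)
s=snap('scene')
b=cv2.resize(s['img'][130:205,270:350],None,fx=7,fy=7,interpolation=cv2.INTER_CUBIC)
p=arm.read_state()['tcp_pos']
for q in ([p[0],p[1],p[2]-43.6],[p[0],p[1],70],[580.3,63.4,70]): print(((w2px(s,q)-[270,130]+.5)*7).round(1))
cv2.imwrite('pics/d.png',b[...,::-1])"
```

```text
t 5.8333 tcp [579.8  63.8 116.9] yaw -90.06 q [ 0.44  0.33 -0.36 -0.   -0.89 -0.45] w 28.8 F [-0.1 -0.3 -2. ] tilt [-2.2e-03 -8.0e-04 -1.0e+00]
shift [ 0.0014 -0.0019  0.0231] turn -0.0002 mm 7.0 deg -0.1
[286.9 327.3]
[286.3 339.4]
[284.2 340. ]
```

View pics/d.png

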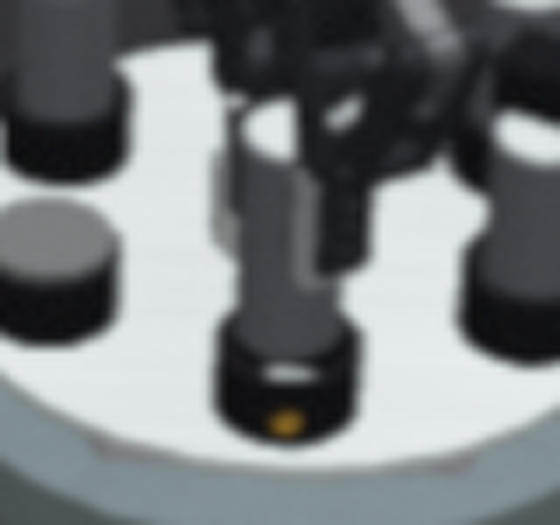

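Emit:
servo_tool --pt "0.2 0.001 -0.001 0.003 0" --pt "0.2 0.001 -0.001 0.007 0" --pt "0.2 0.001 -0.001 0.011 0" --pt "0.2 0.001 -0.001 0.015 0" --pt "0.2 0.001 -0.001 0.018 0"

```text
clock: 6.3
tcp_pos: [580.9, 64.3, 112.8]
eef_rot: [-0.707, 0.707, -0.0, 0.0]
ft_force: [-0.2, -0.8, -0.4]
width: 28.6
```

```bash
python3 -c "
from h import *
rel([580.3,63.4,110],-90)"
```

```text
t 6.3 tcp [580.9  64.3 112.8] yaw -90.01 q [ 0.44  0.33 -0.36  0.   -0.88 -0.44] w 28.6 F [-0.2 -0.8 -0.4] tilt [ 4.e-04  2.e-04 -1.e+00]
shift [0.0029 0.002  0.0095] turn -0.0 mm 3.0 deg -0.0
```

Emit:
servo_tool --pt "0.2 0.001 0.001 0.004 0" --pt "0.2 0.002 0.001 0.008 0" --pt "0.2 0.002 0.001 0.012 0" --pt "0.2 0.002 0.001 0.012 0"

```text
clock: 6.63
tcp_pos: [580.4, 63.6, 108.8]
eef_rot: [-0.707, 0.707, 0.0, -0.0]
ft_force: [-0.3, 0.2, -0.2]
width: 28.7
```

```bash
python3 -c "
from h import *
rel([580.3,63.4,110],-90);print(arm.read_state()['torque'])"
```

```text
t 6.6333 tcp [580.4  63.6 108.8] yaw -90.01 q [ 0.44  0.33 -0.37 -0.   -0.87 -0.44] w 28.7 F [-0.3  0.2 -0.2] tilt [-3.e-04 -0.e+00 -1.e+00]
shift [ 0.0008  0.0003 -0.0039] turn -0.0 mm 1.2 deg -0.0
[ 0.11343246  0.00841986 -0.02836384]
```

Bottom is ~5 mm below the mouth with no contact force, so it is in the bore. Continue toward the clip.

Emit:
servo_tool --pt "0.2 0 0 0.004 0" --pt "0.2 0 0 0.008 0" --pt "0.2 0 0 0.012 0" --pt "0.2 0 0 0.016 0"

```text
clock: 6.97
tcp_pos: [580.5, 63.7, 104.2]
eef_rot: [-0.707, 0.707, -0.0, 0.0]
ft_force: [-0.2, 1.0, -1.0]
width: 28.6
```

Emit:
servo_tool --pt "0.2 0 0 0.004 0" --pt "0.2 0 0 0.008 0" --pt "0.2 0 0 0.008 0"

```text
clock: 7.22
tcp_pos: [579.9, 63.8, 101.6]
eef_rot: [-0.707, 0.707, 0.0, -0.0]
ft_force: [-3.1, 3.2, 0.3]
width: 28.6
```

Emit:
servo_tool --pt "0.2 0 0 0.003 0" --pt "0.2 0 0 0.006 0" --pt "0.2 0 0 0.006 0"

```text
clock: 7.47
tcp_pos: [579.9, 63.7, 99.7]
eef_rot: [-0.707, 0.707, 0.0, -0.0]
ft_force: [-4.4, 3.2, 0.5]
width: 28.5
```

Emit:
servo_tool --pt "0.2 0 0 0.004 0" --pt "0.2 0 0 0.008 0" --pt "0.2 0 0 0.008 0"

```text
clock: 7.72
tcp_pos: [579.8, 63.7, 97.0]
eef_rot: [-0.707, 0.707, 0.001, -0.0]
ft_force: [-3.6, 3.6, -1.3]
width: 28.8
```

Emit:
servo_tool --pt "0.2 0 0 0.004 0" --pt "0.2 0 0 0.008 0" --pt "0.2 0 0 0.008 0"

```text
clock: 7.97
tcp_pos: [579.8, 63.7, 94.7]
eef_rot: [-0.707, 0.707, 0.0, -0.0]
ft_force: [-3.2, 3.7, -1.3]
width: 28.7
```

```bash
python3 -c "
from h import *
rel([580.3,63.4,91.6],-90);print(arm.read_state()['torque'])"
```

```text
t 7.9667 tcp [579.8  63.7  94.7] yaw -90.03 q [ 0.44  0.35 -0.38 -0.   -0.84 -0.44] w 28.7 F [-3.2  3.7 -1.3] tilt [-0.0013 -0.     -1.    ]
shift [ 0.0008 -0.0016  0.0103] turn -0.0001 mm 3.1 deg -0.0
[ 1.32498241  1.39939857 -0.01826602]
```

Emit:
servo_tool --pt "0.2 0 0 0.004 0" --pt "0.2 0 0 0.007 0" --pt "0.2 0 0 0.007 0"

```text
clock: 8.22
tcp_pos: [579.9, 63.7, 92.7]
eef_rot: [-0.707, 0.707, 0.0, -0.0]
ft_force: [-3.0, 3.6, -0.9]
width: 28.6
```

Emit:
servo_tool --pt "0.2 0 0 0.002 0" --pt "0.2 0 0 0.003 0" --pt "0.2 0 0 0.003 0"

```text
clock: 8.47
tcp_pos: [580.0, 63.6, 92.0]
eef_rot: [-0.707, 0.707, 0.0, -0.0]
ft_force: [-3.9, 3.6, 0.0]
width: 28.7
```

Emit:
servo_tool --pt "0.2 0 0 0.002 0" --pt "0.2 0 0 0.003 0" --pt "0.2 0 0 0.003 0"

```text
clock: 8.72
tcp_pos: [580.1, 63.6, 91.6]
eef_rot: [-0.707, 0.707, 0.0, -0.0]
ft_force: [-5.5, 3.5, 4.1]
width: 28.8
```

Emit:
servo_tool --pt "0.2 0 0 0.002 0" --pt "0.2 0 0 0.003 0" --pt "0.2 0 0 0.003 0"

```text
clock: 8.97
tcp_pos: [580.1, 63.7, 91.5]
eef_rot: [0.707, -0.707, -0.0, 0.0]
ft_force: [-8.4, 3.9, 12.2]
width: 28.5
```

```bash
python3 -c "
from h import *
rel([580.3,63.4,91.6],-90)
s=snap('scene')
b=cv2.resize(s['img'][110:205,260:365],None,fx=6,fy=6,interpolation=cv2.INTER_CUBIC)
cv2.imwrite('pics/e.png',b[...,::-1])"
```

```text
t 8.9667 tcp [580.1  63.7  91.5] yaw -89.99 q [ 0.44  0.35 -0.38  0.   -0.83 -0.44] w 28.5 F [-8.4  3.9 12.2] tilt [-3.e-04 -2.e-04 -1.e+00]
shift [ 0.0008 -0.0006 -0.0002] turn 0.0 mm 0.3 deg 0.0
```

View pics/e.png

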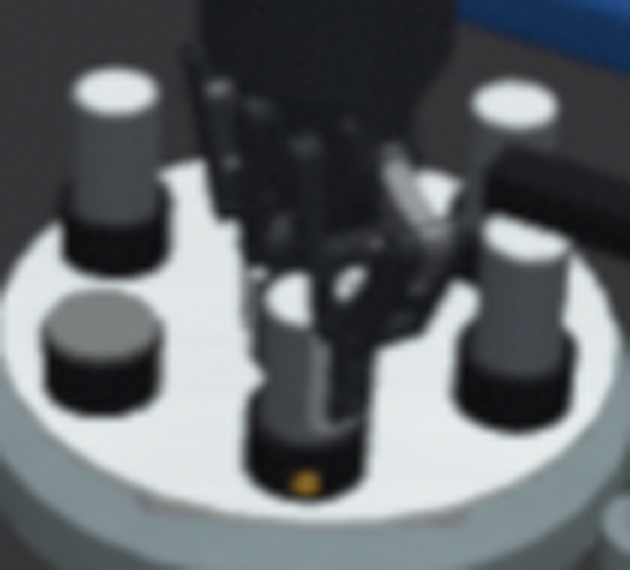

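Emit:
servo_tool --pt "0.4 0 0 -0.001 0" --pt "0.5 0 0 -0.001 0" --pt "0.5 0 0 -0.001 0" --pt "0.5 0 0 -0.001 0"

```text
clock: 9.35
tcp_pos: [580.9, 63.5, 90.8]
eef_rot: [-0.707, 0.707, -0.0, 0.0]
ft_force: [-0.0, -0.8, 0.6]
width: 42.3
```

Emit:
servo_tool --pt "0.5 0 0 -0.05 0" --pt "0.5 0 0 -0.15 0" --pt "0.5 0 0 -0.28 0" --pt "0.5 0 0 -0.4 0" --pt "0.5 0 0 -0.4 0"

```text
clock: 9.77
tcp_pos: [584.5, 64.2, 218.8]
eef_rot: [0.707, -0.707, 0.003, -0.005]
ft_force: [1.1, 0.1, 1.2]
width: 42.6
```

```bash
python3 -c "
from h import *
rel([511.9,105.1,180],-32)
s=snap('scene')
b=cv2.resize(s['img'][110:215,250:385],None,fx=5.5,fy=5.5,interpolation=cv2.INTER_CUBIC)
cv2.imwrite('pics/f.png',b[...,::-1])
a=np.radians(-31.4)
def pr(P): print(((w2px(s,P)-[250,110]+.5)*5.5).round(1))
for z in (110,114,118): pr([580.2,63.4,z])
for z in (70,80,90,115,124,130):
  print(z); [pr([511.9+d*np.cos(a),105.1+d*np.sin(a),z]) for d in(-22,22)]
"
```

```text
t 9.7667 tcp [584.5  64.2 218.8] yaw -89.94 q [ 0.44  0.23 -0.23  0.   -1.1  -0.44] w 42.6 F [1.1 0.1 1.2] tilt [ 0.0115  0.0023 -0.9999]
shift [-0.1362  0.2432  0.1268] turn -0.1609 mm 91.9 deg -57.9
[337.9 284.9]
[338.3 275.4]
[338.8 265.8]
70
[335.8 213.8]
[334.8 280.8]
80
[336.9 192.1]
[335.9 258.7]
90
[337.9 170.2]
[337.  236.4]
115
[340.5 114.1]
[339.7 179.2]
124
[341.5  93.5]
[340.7 158.2]
130
[342.1  79.7]
[341.4 144. ]
```

View pics/f.png

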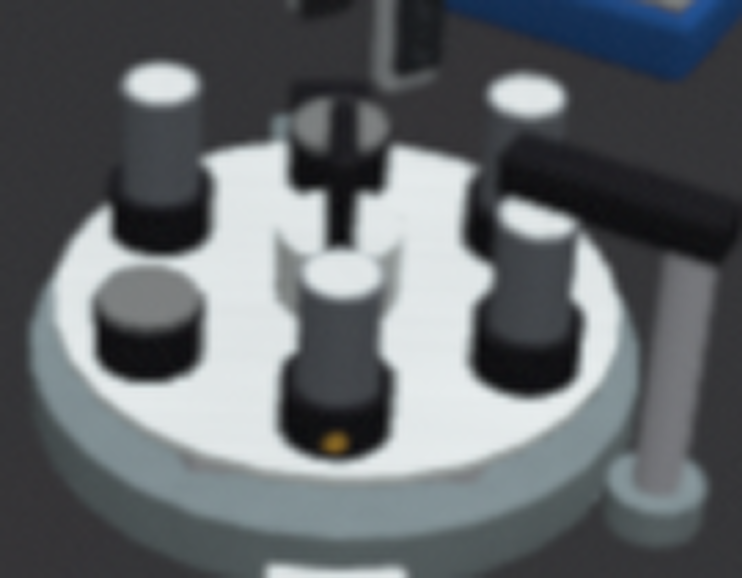

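Emit:
servo_tool --pt "0.5 0 0 0 -0.019" --pt "0.5 -0.05 0.09 0 -0.038" --pt "0.5 -0.12 0.2 0 -0.057" --pt "0.5 -0.139 0.23 0 -0.076" --pt "0.5 -0.139 0.23 0 -0.095"

```text
clock: 10.23
tcp_pos: [509.3, 106.0, 210.4]
eef_rot: [0.885, -0.465, -0.0, 0.0]
ft_force: [0.1, 0.9, 0.7]
width: 42.9
```

Emit:
servo_tool --pt "0.5 0 0 0 -0.019" --pt "0.5 0 0 0.05 -0.038" --pt "0.5 0 0 0.1 -0.057" --pt "0.5 0 0 0.12 -0.068" --pt "0.5 0 0 0.12 -0.068"

```text
clock: 10.65
tcp_pos: [510.3, 104.7, 172.5]
eef_rot: [0.963, -0.269, -0.001, 0.001]
ft_force: [-0.7, 0.0, -0.7]
width: 42.5
```

Emit:
servo_tool --pt "0.5 0 0 0 0" --pt "0.5 0 0 0 0"

```text
clock: 10.82
tcp_pos: [511.8, 105.3, 175.0]
eef_rot: [0.963, -0.271, 0.0, 0.0]
ft_force: [-0.4, 0.1, 0.1]
width: 42.6
```

```bash
python3 -c "
from h import *
rel([511.9,105.1,105],-31.4)
"
```

```text
t 10.8167 tcp [511.8 105.3 175. ] yaw -31.48 q [ 0.58  0.17 -0.42  0.   -0.98  0.44] w 42.6 F [-0.4  0.1  0.1] tilt [ 2.e-04 -2.e-04 -1.e+00]
shift [0.0007 0.0005 0.2332] turn -0.0002 mm 70.0 deg -0.1
```

Emit:
servo_tool --pt "0.5 0 0 0.05 0" --pt "0.5 0 0 0.11 0" --pt "0.5 0 0 0.17 0" --pt "0.5 0 0 0.22 0" --pt "0.5 0 0 0.233 0"

```text
clock: 11.23
tcp_pos: [510.7, 104.9, 103.3]
eef_rot: [0.963, -0.271, -0.001, 0.001]
ft_force: [-0.6, 0.3, -0.3]
width: 42.7
```

Emit:
servo_tool --pt "0.3 0 0 0 0" --pt "0.2 0 0 0 0" --pt "0.1 0 0 0 0" --pt "0.0 0 0 0 0" --pt "0.0 0 0 0 0" --grip_force 60

```text
clock: 11.65
tcp_pos: [512.1, 105.4, 106.1]
eef_rot: [0.963, -0.27, 0.001, -0.0]
ft_force: [-1.8, -2.3, 7.0]
width: 11.2
```

```bash
python3 -c "
from h import *
rel([511.9,105.1,105],30)
print(arm.read_state()['torque'])
"
```

```text
t 11.65 tcp [512.1 105.4 106.1] yaw -31.33 q [ 0.58  0.25 -0.51  0.   -0.82  0.44] w 11.2 F [-1.8 -2.3  7. ] tilt [ 1.6e-03  5.0e-04 -1.0e+00]
shift [-0.      0.0012  0.0038] turn -0.1704 mm 1.2 deg -61.3
[-0.73972986  0.53257298  0.0217171 ]
```

Emit:
servo_tool --pt "0 0 0 0 0" --pt "0 0 0 0 -0.01" --pt "0 0 0 0 -0.022" --pt "0 0 0 0 -0.034" --pt "0 0 0 0 -0.046" --grip_force 80

```text
clock: 12.07
tcp_pos: [512.1, 105.5, 106.2]
eef_rot: [0.992, -0.127, 0.001, -0.001]
ft_force: [-1.3, -1.5, 6.7]
width: 10.9
```

Emit:
servo_tool --pt "0 0 0 0 -0.012" --pt "0 0 0 0 -0.024" --pt "0 0 0 0 -0.036" --pt "0 0 0 0 -0.048" --pt "0 0 0 0 -0.06"

```text
clock: 12.48
tcp_pos: [512.1, 105.5, 106.2]
eef_rot: [0.998, 0.061, 0.001, -0.0]
ft_force: [-2.9, -1.0, 7.2]
width: 10.6
```

Emit:
servo_tool --pt "0 0 0 0 -0.012" --pt "0 0 0 0 -0.024" --pt "0 0 0 0 -0.036" --pt "0 0 0 0 -0.048" --pt "0 0 0 0 -0.06"

```text
clock: 12.9
tcp_pos: [512.1, 105.6, 106.2]
eef_rot: [0.969, 0.247, 0.001, -0.0]
ft_force: [-1.7, -0.9, 7.3]
width: 10.9
```

```bash
python3 -c "
from h import *
rel([511.9,105.1,105],28.5)
print(arm.read_state()['torque'])
s=snap('scene')
b=cv2.resize(s['img'][110:215,250:385],None,fx=5.5,fy=5.5,interpolation=cv2.INTER_CUBIC)
cv2.imwrite('pics/g.png',b[...,::-1])
"
```

```text
t 12.9 tcp [512.1 105.6 106.2] yaw 28.62 q [ 0.58  0.25 -0.51  0.   -0.82  1.49] w 10.9 F [-1.7 -0.9  7.3] tilt [ 1.7e-03  8.0e-04 -1.0e+00]
shift [-0.0013  0.0011  0.0039] turn 0.0003 mm 1.3 deg 0.1
[-0.33493928  0.74262458 -0.23452105]
```

View pics/g.png

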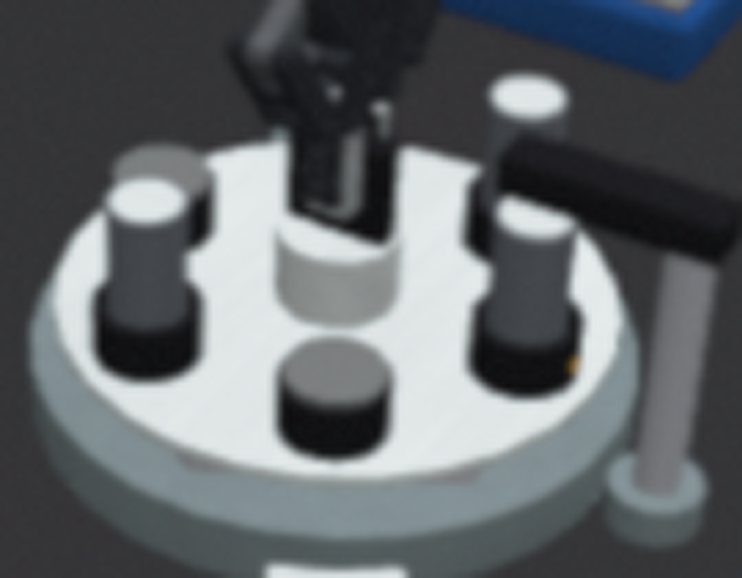

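Emit:
servo_tool --pt "0.2 0 0 0 0" --pt "0.4 0 0 0 0" --pt "0.45 0 0 0 0" --pt "0.45 0 0 0 0"

```text
clock: 13.28
tcp_pos: [511.6, 105.5, 104.9]
eef_rot: [0.969, 0.245, 0.0, -0.0]
ft_force: [-0.5, -0.0, 0.1]
width: 38.7
```

Emit:
servo_tool --pt "0.45 0 0 -0.05 0" --pt "0.45 0 0 -0.15 0" --pt "0.45 0 0 -0.28 0" --pt "0.45 0 0 -0.4 0" --pt "0.45 0 0 -0.5 0"

```text
clock: 13.7
tcp_pos: [511.8, 105.4, 257.6]
eef_rot: [0.969, 0.245, 0.001, -0.0]
ft_force: [0.1, 0.4, -0.4]
width: 38.3
```

Emit:
servo_tool --pt "0.45 -0.1 0.1 0 0" --pt "0.45 -0.2 0.2 0 0" --pt "0.45 -0.3 0.3 0 0" --pt "0.45 -0.3 0.3 0 0" --pt "0.45 -0.3 0.3 0 0"

```text
clock: 14.12
tcp_pos: [474.5, -18.4, 255.2]
eef_rot: [0.97, 0.244, 0.0, -0.0]
ft_force: [0.7, 0.1, 0.5]
width: 38.5
```

```bash
python3 -c "
from h import *
rel([511.9,105.1,105],28.5)
s=snap('scene');t=snap('top')
a=cv2.resize(t['img'][110:280,120:290],None,fx=3.5,fy=3.5,interpolation=cv2.INTER_CUBIC)[:,:595]
b=cv2.resize(s['img'][110:215,250:385],None,fx=5,fy=5,interpolation=cv2.INTER_CUBIC)
c=np.zeros((595,1270,3),np.uint8);c[:,:595]=a;c[:525,595:]=b
cv2.imwrite('pics/h.png',cv2.resize(c,(800,375))[...,::-1])
"
```

```text
t 14.1167 tcp [474.5 -18.4 255.2] yaw 28.23 q [ 0.38  0.02 -0.4  -0.   -1.16  1.69] w 38.5 F [0.7 0.1 0.5] tilt [ 7.e-04  4.e-04 -1.e+00]
shift [ 0.3041 -0.3036  0.501 ] turn -0.0007 mm 198.0 deg -0.3
```

View pics/h.png

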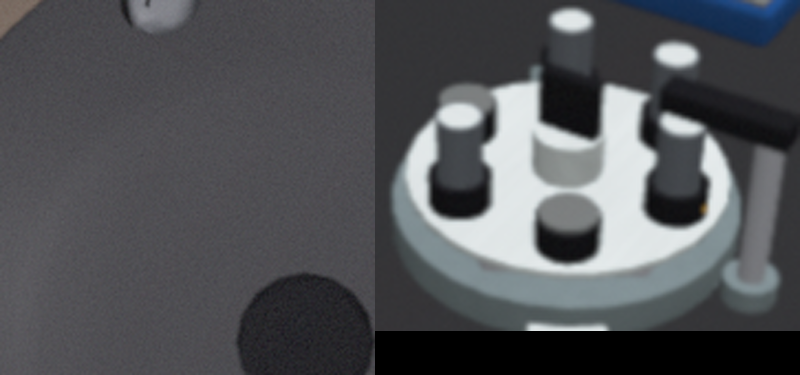

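```bash
python3 -c "
from plant import arm
print(arm.sign_off())"
```

```text
the job is handed in; nothing more can be done
None
```

I loaded the middle-sized can into the empty pocket, turned the carousel one click anticlockwise by its wing, let go, backed off and signed off at about 14 s.

- **Seating:** The can reached the pocket floor at the expected height (tool at z = 91.5 mm), with about 12 N on the last reading. After I let go, its top stood at about 114 mm in the image, which is fully home. The readings near the clip showed almost no downward force, so I never saw the 5 to 12 N bump. They were taken only at the end of each small move, so a short peak in between would not show.
- **Carousel:** I turned it 60°, to about 28.5°, where I measured the reading head at roughly 27 to 28°. A small twist of about 0.23 N m was left in the grip before release. The last scene picture, taken after release, shows the can with the gold clip mark resting under the head.
- **Not checked:** The arm blocked the last top view, so the final angle is confirmed only from the scene camera. I did not look at the two other loose cans again at the end, but nothing was moved near them after the grasp. The arm and gripper stayed clear of the reading head.

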